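Put the stacked check weights back in their rests

ROBOT

A 6-joint arm with a two-finger parallel gripper is mounted at the origin on the work surface. World frame = base frame: x ahead of the robot, y to its left, z up, the work surface at z = 0. Lengths are in m, angles in rad, forces in N, time in s.
With the tool pointing down it reaches from about 0.275 to 0.825 m from the base axis. Payload 5.2 kg.
Tool frame: the origin (TCP) lies midway between the tips of the shut fingers; the grasp point (between the pads) lies 19 mm behind it; z points along the fingers, y is the direction in which the jaws open and shut (so a half turn about z gives the same grasp; the last joint's range is limited). The gripper opens to 93 mm and grips with 3 to 60 N. Pads are 15 mm wide; open, the fingers measure 128 mm over their backs; the gripper's body (75 mm by 188 mm) begins 65 mm behind the grasp point.
Start: joints at [1.126, 0.259, 1.535, -0, 1.348, -0.203], TCP at [0.132, 0.534, 0.198] pointing down, gripper open.
Joint ranges: [-3.14, 3.14], [-0.91, 2.08], [0.19, 2.58], [-1.22, 4.36], [0.22, 2.71], [-3.12, 3.12]. Speed limits (rad/s): [2.57, 2.57, 3.14, 3.14, 3.14, 3.14].

INTERFACE

Orientations are given as a unit quaternion [w, x, y, z].
In Python, from station import env, claw, inverse_kinematics, readout, read_camera, order gives the robot as it stands. The module is installed in compiled form; this text tells all that it offers. Calls block until the motion is done:
- env.goto(position, orientation): joint-space move of the TCP to a pose.
- env.servo_line(position, max_speed=0.15, attitude=None, contact_N=None): straight line of the TCP; attitude=None keeps the orientation; max_speed is the mean speed in m/s. With contact_N (N) it stops when the force on the tool has changed by that much, and returns True; else False.
- env.goto_joints(angles): joint-space move.
- claw.gripper_to(opening, squeeze=None): opening from 0.0 (shut) to 1.0 (fully open); squeeze is the grip in N (None keeps the last); returns when the fingers have stopped.
- env.dwell(seconds).
- inverse_kinematics(position, orientation): joint angles nearest the present ones, or None.
- readout.state(): the state.
- read_camera(name): name is "side" or "top"; returns a dict with "pixels" (400x640x3 uint8, blue, green, red), "fovy" (degrees; the focal length in pixels is half the picture's height over the tangent of half this angle, whatever the lens; pixels are square), "cx", "cy" (the principal point, pixels), "origin" and "rotation" of the camera in the world. Camera axes: x right, y up, looking along -z (the intrinsics and any distortion apply to the point x, -y, -z); pixel columns grow to the right and rows downward; lengths in m; the calibration is good to about 2 mm. A picture is of the moment at which its call begins. There is no depth.
A pose or a line that the arm cannot do raises env.MotionError and nothing moves.
- order.hand_in(): hands the job in, once; it reports no verdict.
The state is a dict: "time_s": time; "joint_pos": joint angles; "qvel": joint speeds; "effort": joint torques, N m; "tcp_pos": TCP position; "ee_rot": TCP orientation; "contact_force": force on the tool from outside, world axes, zero at the start; "wrist_torque": the same for the moment, N m; "gripper_width": opening from 0.0 (shut) to 1.0 (fully open).
Only numpy, scipy, OpenCV 4.12 (cv2) and the standard library are available. Lean on these libraries where they do the work, as an engineer would, in place of code of your own. Each camera call takes 0.05 s, during which the arm holds its last target. There are 200 camera calls.

TASK

The balance check is finished: take the stack of four steel check weights off the pan one at a time from the top, and set each straight into the recess of its own round wooden rest, smallest weight in the narrowest rest and so on up to the largest weight in the widest rest. Keep every weight upright, finish with each lying flat on the bottom of its recess, and leave the white Petri dish where it is.

Things in the scene. Friction and masses are not known exactly. Their poses are not given: they have to be found in the camera images.
- weight60_center (a point): Centre (half-way up, on the axis) of the largest (bottom of the stack) steel check weight: a plain upright polished steel cylinder, 60 mm in diameter and 28 mm high, about 0.62 kg, loose. z axis is the cylinder axis, up. Its flat underside is 14 mm below this point. At the start it stands on the balance pan.
- weight48_center (a point): Centre (half-way up, on the axis) of the second largest steel check weight: a plain upright polished steel cylinder, 48 mm in diameter and 28 mm high, about 0.4 kg, loose. z axis is the cylinder axis, up. Its flat underside is 14 mm below this point. At the start it stands on the weight of 60 mm, nearly centred.
- weight37_center (a point): Centre (half-way up, on the axis) of the second smallest steel check weight: a plain upright polished steel cylinder, 37 mm in diameter and 28 mm high, about 0.24 kg, loose. z axis is the cylinder axis, up. Its flat underside is 14 mm below this point. At the start it stands on the weight of 48 mm, nearly centred.
- weight27_center (a point): Centre (half-way up, on the axis) of the smallest (top of the stack) steel check weight: a plain upright polished steel cylinder, 27 mm in diameter and 28 mm high, about 0.13 kg, loose. z axis is the cylinder axis, up. Its flat underside is 14 mm below this point. At the start it stands on the weight of 37 mm, nearly centred.
- rest60: The widest of four round wooden rests with a cork-lined recess; this is the place of the 60 mm weight. Fixed to the bench, 98 mm outside diameter, 12 mm high; its round recess is 76 mm wide and 6 mm deep. Origin on its axis at the bench surface (underside); the recess floor is 6 mm above that. z up.
- rest48: The second widest of four round wooden rests with a cork-lined recess; this is the place of the 48 mm weight. Fixed to the bench, 86 mm outside diameter, 12 mm high; its round recess is 64 mm wide and 6 mm deep. Origin on its axis at the bench surface (underside); the recess floor is 6 mm above that. z up.
- rest37: The second narrowest of four round wooden rests with a cork-lined recess; this is the place of the 37 mm weight. Fixed to the bench, 75 mm outside diameter, 12 mm high; its round recess is 53 mm wide and 6 mm deep. Origin on its axis at the bench surface (underside); the recess floor is 6 mm above that. z up.
- rest27: The narrowest of four round wooden rests with a cork-lined recess; this is the place of the 27 mm weight. Fixed to the bench, 65 mm outside diameter, 12 mm high; its round recess is 43 mm wide and 6 mm deep. Origin on its axis at the bench surface (underside); the recess floor is 6 mm above that. z up.
- balance: White compact balance, fixed, about 190 mm by 155 mm, with a round steel pan of 120 mm diameter on which the stack stands. Origin at the bench surface under the centre of the pan; the pan surface is 62 mm above it; the casing reaches 110 mm to -x of the origin (its display side, towards the robot) and 80 mm to +x, and is 45 mm high. x points away from the display.
- petri_center (a point): Centre of a closed flat white plastic Petri dish, 66 mm diameter, 14 mm high, 0.04 kg, loose on the bench among the rests. Origin half-way up. It is to be left where it is.
Mind the look-alikes: they are no part of the job. Leave any purple look-alike of the rest37 alone.

How it is judged:
On the way, in this order (a step that is already met when the one before it is completed fails the run):
1. The 27 mm weight is set down and released, flat in its own rest (horizontal distance between weight27_center and rest27 below 0.011 m and z of weight27_center in the frame of rest27 between 0.017 and 0.0225 m and angle between weight27_center's own z axis and vertical below 0.1 rad and linear speed of weight27 below 0.02 m/s and contact force between the fingers and weight27 below 0.1 N), for 0.2 s.
2. The 37 mm weight is set down and released, flat in its own rest (horizontal distance between weight37_center and rest37 below 0.011 m and z of weight37_center in the frame of rest37 between 0.017 and 0.0225 m and angle between weight37_center's own z axis and vertical below 0.1 rad and linear speed of weight37 below 0.02 m/s and contact force between the fingers and weight37 below 0.1 N), for 0.2 s.
3. The 48 mm weight is set down and released, flat in its own rest (horizontal distance between weight48_center and rest48 below 0.011 m and z of weight48_center in the frame of rest48 between 0.017 and 0.0225 m and angle between weight48_center's own z axis and vertical below 0.1 rad and linear speed of weight48 below 0.02 m/s and contact force between the fingers and weight48 below 0.1 N), for 0.2 s.
4. The 60 mm weight is set down and released, flat in its own rest (horizontal distance between weight60_center and rest60 below 0.011 m and z of weight60_center in the frame of rest60 between 0.017 and 0.0225 m and angle between weight60_center's own z axis and vertical below 0.1 rad and linear speed of weight60 below 0.02 m/s and contact force between the fingers and weight60 below 0.1 N), for 0.2 s.
At the end, for the whole second after the job is handed in: Each of the four weights stands flat on the recess floor of its own rest (axis within 11 mm of the rest's axis, centre 17 to 22.5 mm above the bench, tilt under 0.1 rad), released and at rest (under 0.02 m/s); the Petri dish has moved less than 20 mm (all of step 1 and all of step 2 and all of step 3 and all of step 4 and distance of petri_center from where it was at the start of the episode below 0.02 m); the robot touches nothing.
It fails at once if A weight is tipped over (angle between any of weight60_center, weight48_center, weight37_center, weight27_center's own z axis and vertical above 0.7 rad).
It fails at once if The Petri dish is pushed away (20 mm or more) (distance of petri_center from where it was at the start of the episode above 0.02 m).
It also fails if it takes over 115 s, if anything falls off the work surface, if the arm or the gripper's body presses on something with over 40 N, if the wrist force passes 120 N, or if a joint passes its speed limit or range.

## Working session

There is one attempt and no reset: what is moved stays moved. The work goes in short steps, each a Python script; the robot and the scene stay as the last script left them, time stands still between calls to the robot, and variables do not carry over. Pictures are saved under pics/ and viewed, about 12 in all and at most 16, crops included, and the job is handed in when it is done.

```bash
mkdir -p pics; python3 - <<'E'
from station import *
import cv2
for n in("top","side"):
    c=read_camera(n); cv2.imwrite(f"pics/{n}0.png",c["pixels"]); print({k:v for k,v in c.items() if k!="pixels"})
print(readout.state())
E
```

```text
{'fovy': 49.455145392092, 'cx': 318.92384739733984, 'cy': 197.61037565818035, 'origin': array([ 0.42256757, -0.04897188,  1.30496023]), 'rotation': array([ 0.71266198,  0.02127786, -0.020667  , -0.70088018])}
{'fovy': 44.68565715423753, 'cx': 322.3207122800267, 'cy': 191.99476108165575, 'origin': array([-0.21643803, -0.81236253,  0.99817955]), 'rotation': array([ 0.83830637,  0.39172874, -0.1549056 , -0.34611454])}
{'time_s': 0.1, 'joint_pos': array([ 1.12621436e+00,  2.59286897e-01,  1.53593095e+00, -3.32683195e-06,
        1.34797122e+00, -2.02796897e-01]), 'qvel': array([ 3.42999804e-04, -1.64145365e-03, -2.89228964e-03, -7.92391429e-05,
       -3.84865029e-03,  7.50502266e-04]), 'effort': array([ 1.09802659e-03, -4.38213086e+01, -2.84646249e+01,  7.18848919e-02,
        3.62792064e-02, -3.42947635e-05]), 'tcp_pos': array([0.13144987, 0.53355228, 0.19750895]), 'ee_rot': array([-2.52344506e-04,  1.20597872e-01,  9.92701121e-01, -7.57268705e-04]), 'contact_force': array([-0.05226386, -0.58780515,  0.15006498]), 'wrist_torque': array([ 0.03908054, -0.00423947, -0.00190715]), 'gripper_width': 0.9984595743134435}
```

View pics/top0.png

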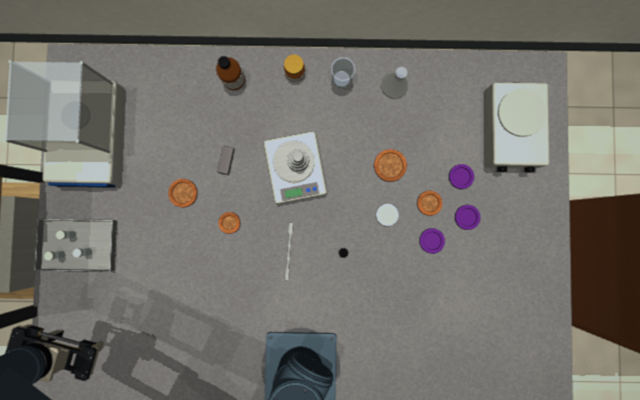

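View pics/side0.png

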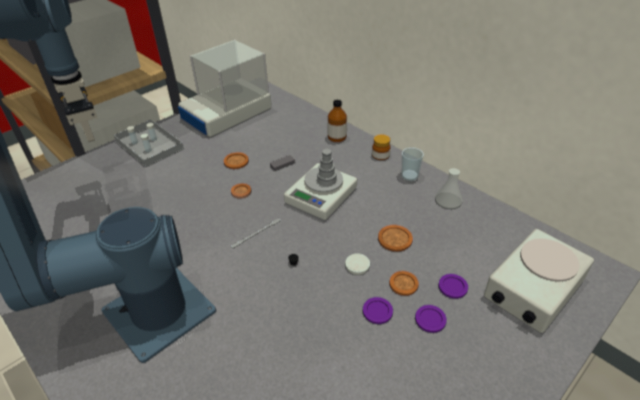

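The top view shows four orange rests at about (390,165), (183,193), (429,203) and (229,222). It also shows purple decoys on the right, the dish at (387,215), and the stack on the balance at about (297,160). In the side view the stack top is at about (326,153).

```bash
cat > h.py <<'E'
from station import *
import cv2, numpy as np
from scipy.spatial.transform import Rotation as R
def ray(c,u,v):
    f=200/np.tan(np.radians(c["fovy"]/2)); q=c["rotation"]
    d=R.from_quat([*q[1:],q[0]]).apply([(u-c["cx"])/f,-(v-c["cy"])/f,-1]); return c["origin"],d
def onplane(c,u,v,z):
    o,d=ray(c,u,v); return (o+d*(z-o[2])/d[2])[:2]
def proj(c,p):
    f=200/np.tan(np.radians(c["fovy"]/2)); q=c["rotation"]
    x=R.from_quat([*q[1:],q[0]]).inv().apply(np.array(p)-c["origin"])
    return c["cx"]-f*x[0]/x[2], c["cy"]+f*x[1]/x[2]
def blobs(c,lo,hi,z,amin=60):
    m=cv2.inRange(cv2.cvtColor(c["pixels"],cv2.COLOR_BGR2HSV),lo,hi); out=[]
    for k in cv2.findContours(m,cv2.RETR_EXTERNAL,cv2.CHAIN_APPROX_NONE)[0]:
        if cv2.contourArea(k)<amin: continue
        P=np.array([onplane(c,u,v,z) for u,v in k[:,0]]).astype(np.float32)
        (x,y),r=cv2.minEnclosingCircle(P)
        e=cv2.fitEllipse(P) if len(P)>5 else None
        out.append((np.round(e[0],4),np.round(e[1],4),k[:,0].mean(0).round(1)))
    return out
E
python3 - <<'E'
from h import *
for n,s in(("top",(150,105,250,190)),("side",(280,215,135,220))):
    c=read_camera(n); print(n)
    for b in blobs(c,(4,110,90),(18,255,255),.012): print("orange",*b)
    for b in blobs(c,(125,80,60),(160,255,255),.012): print("purple",*b)
    if n=="top": im=c["pixels"][120:215,250:350]
    else: im=c["pixels"][135:225,275:370]
    cv2.imwrite(f"pics/{n}1.png",cv2.resize(im,None,fx=6,fy=6,interpolation=cv2.INTER_CUBIC))
E
```

```text
top
orange [0.2024 0.8211] [0.0232 0.1195] [ 16.9 294. ]
orange [0.421  0.2191] [0.0615 0.062 ] [228.7 222.5]
orange [ 0.4897 -0.3765] [0.071  0.0718] [429.4 202.6]
orange [0.5075 0.839 ] [0.0397 0.1389] [ 18.3 189.4]
orange [0.5078 0.3609] [0.0823 0.0835] [182.4 192.5]
orange [ 0.6014 -0.2584] [0.094  0.0952] [390.  164.7]
purple [ 0.3778 -0.3843] [0.0717 0.0724] [432.  240.5]
purple [ 0.4492 -0.4893] [0.0721 0.073 ] [467.4 216.9]
purple [ 0.571  -0.4715] [0.0721 0.0731] [461.2 176.2]
side
orange [ 0.489 -0.377] [0.0707 0.0767] [403.4 282.7]
orange [ 0.6002 -0.2588] [0.0944 0.0993] [394.6 237.5]
orange [0.4203 0.2194] [0.0604 0.0634] [240.5 190. ]
orange [0.5053 0.3591] [0.081  0.0892] [235.5 160.2]
orange [0.9074 0.0508] [0.0468 0.0634] [381.1 148. ]
orange [0.9601 0.3187] [0.0667 0.0961] [336.8 115. ]
orange [0.0918 1.833 ] [0.2302 1.0235] [23.3 82.4]
orange [0.7032 1.3027] [0.0192 0.2855] [148.6  58.5]
purple [ 0.4487 -0.4899] [0.0723 0.0777] [430.3 318.3]
purple [ 0.3773 -0.3848] [0.0718 0.0775] [377.5 310. ]
purple [ 0.57  -0.472] [0.0713 0.0781] [452.8 285.5]
```

View pics/top1.png

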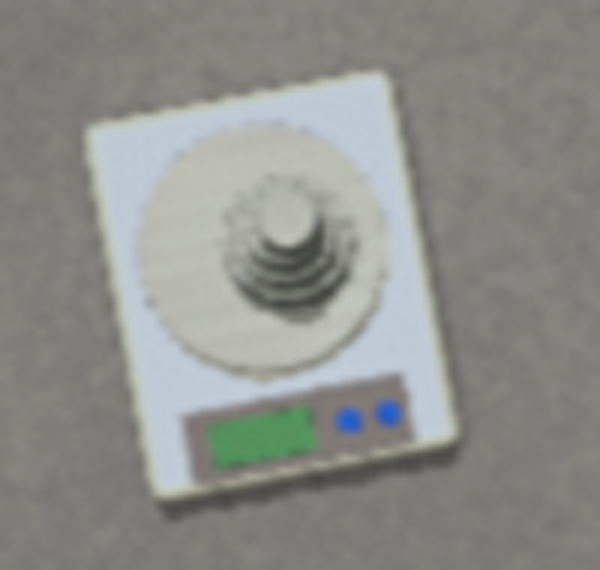

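View pics/side1.png

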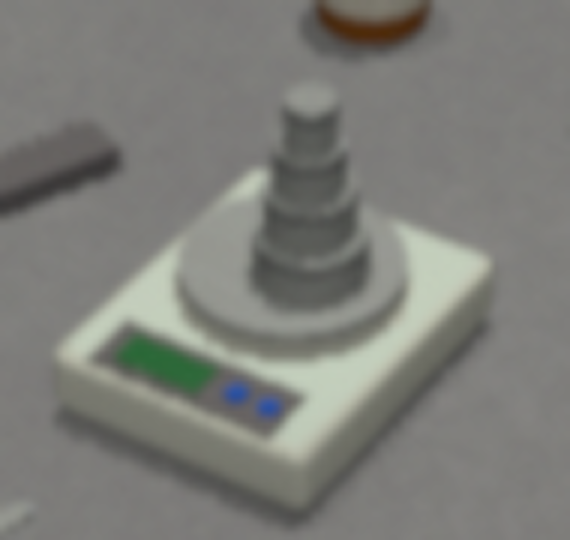

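The crops show the 27 mm top face centred at about px (297.9,156.4) in the top view and (326.6,151.4) in the side view. The weights share an axis to within 1-2 mm, and the rests sort by size without ambiguity. Next I compute the stack position and the dish, then hover above the stack.

```bash
cat >> h.py <<'E'
REST={27:(.4207,.2192),37:(.4892,-.3767),48:(.5066,.360),60:(.6008,-.2586)}
BOT={27:.146,37:.118,48:.090,60:.062}
TIP=.0075   # fingertip height above the weight's underside when gripped
def down(a): # tool down, jaws tangential at azimuth a
    q=(R.from_euler("z",a)*R.from_euler("y",np.pi)).as_quat(); return np.array([q[3],*q[:3]])
def w(mm): return min(1.,mm/93)
def st(*t):
    s=readout.state(); print(*t,"t",round(s["time_s"],2),"tcp",s["tcp_pos"].round(4),"w",round(s["gripper_width"]*93,1),"F",s["contact_force"].round(1))
E
python3 - <<'E'
from h import *
t=read_camera("top"); s=read_camera("side")
a=onplane(t,297.9,156.4,.174); b=onplane(s,326.6,151.4,.174); print(a,b)
print("dish",onplane(t,387.5,215,.014))
for d,c in((60,.090),(48,.118),(37,.146)): print(d,proj(t,(*a,c)),proj(s,(*a,c)))
x,y=(a+b)/2
p=readout.state(); env.servo_line([*p["tcp_pos"][:2],.3],max_speed=.2); st()
env.goto([x,y,.28],down(np.arctan2(y,x))); st(readout.state()["joint_pos"].round(2))
cv2.imwrite("pics/side2.png",cv2.resize(read_camera("side")["pixels"][50:230,230:430],None,fx=3,fy=3))
E
```

```text
[0.5971112  0.00952432] [0.59918472 0.0114471 ]
dish [ 0.45088653 -0.25176619]
60 (np.float64(299.35217139764484), np.float64(160.9932963966478)) (np.float64(326.7245493673136), np.float64(174.69385578829008))
48 (np.float64(298.89075254170916), np.float64(159.53380368679822)) (np.float64(326.67187313126055), np.float64(167.3061962124458))
37 (np.float64(298.4072374552564), np.float64(158.0044194089298)) (np.float64(326.6178692156099), np.float64(159.7323341736404))
t 0.96 tcp [0.1314 0.5334 0.299 ] w 92.8 F [ 0.4  0.7 -0.9]
[-0.17  0.31  1.27  0.    1.56 -1.76] t 3.45 tcp [0.5981 0.0114 0.2801] w 93.1 F [ 0.2 -0.3 -0.1]
```

View pics/side2.png

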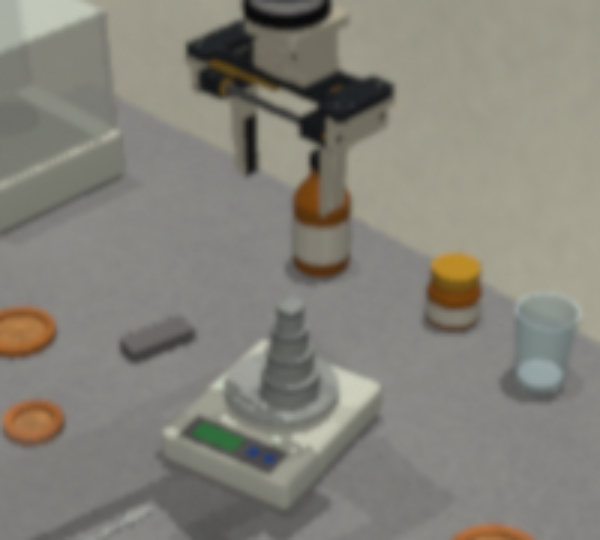

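The gripper hangs centred above the stack with the jaws straddling it, and the black pads reach to the tips. Next I pick the 27.

```bash
cat >> h.py <<'E'
def pick(d,x,y,grip):
    z=BOT[d]+TIP; q=down(np.arctan2(y,x))
    env.goto([x,y,max(z+.05,.2)],q)
    claw.gripper_to(w(d+18),10)
    if env.servo_line([x,y,z],max_speed=.12,contact_N=8): st("CONTACT in descent"); return
    claw.gripper_to(0.,10); claw.gripper_to(0.,grip); st("gripped")
    env.servo_line([x,y,z+.012],max_speed=.04); env.servo_line([x,y,.28],max_speed=.15); st("lifted")
def look(n,u0,u1,v0,v1,f=4):
    global k
    for cam in ("side","top")[:1]: pass
    im=read_camera(n[:3] if n.startswith("top") else "side")["pixels"][v0:v1,u0:u1]
    cv2.imwrite(f"pics/{n}.png",cv2.resize(im,None,fx=f,fy=f,interpolation=cv2.INTER_CUBIC))
E
python3 - <<'E'
from h import *
pick(27,.598,.0105,25)
look("side3",250,400,60,210); look("top3",220,380,100,220)
im=[cv2.imread(f"pics/{n}3.png") for n in("side","top")]
im[1]=cv2.resize(im[1],(800,600)); im[0]=cv2.resize(im[0],(600,600))
cv2.imwrite("pics/both3.png",cv2.resize(np.hstack(im),(798,342)))
E
```

```text
gripped t 6.47 tcp [0.5991 0.0116 0.1558] w 0.1 F [-0.8  3.5  7.8]
lifted t 7.83 tcp [0.5974 0.0106 0.2788] w 0.9 F [-0.5 -0.2 -1.3]
```

View pics/both3.png

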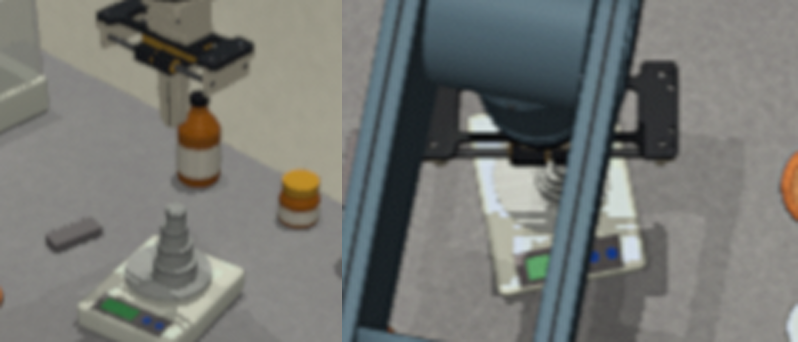

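The grip missed: the fingers shut fully and the stack still stands. I'll check where the fingers and the stack really are.

```bash
python3 - <<'E'
from h import *
s=read_camera("side"); t=read_camera("top"); p=readout.state()["tcp_pos"]
print(p,"side",proj(s,p),"top",proj(t,p), readout.state()["ee_rot"])
look("side4",290,370,70,200,f=5)
env.goto([.5,-.25,.3],down(-.46)); st()
look("top4",270,330,130,190,f=6); look("side5",290,370,130,200,f=6)
a,b,c=[cv2.imread(f"pics/{n}.png") for n in("side4","top4","side5")]
H=[cv2.copyMakeBorder(i,0,650-i.shape[0],0,0,0) for i in(a,b,c)]
im=np.hstack(H); print(im.shape); cv2.imwrite("pics/c4.png",cv2.resize(im,None,fx=.64,fy=.64))
E
```

```text
[0.59752433 0.01057254 0.2788301 ] side (np.float64(326.1803739923877), np.float64(120.83811163299349)) top (np.float64(295.32119937585963), np.float64(149.44425825871252)) [-1.04157623e-03 -8.76232845e-03  9.99961049e-01  1.92329081e-04]
t 9.17 tcp [ 0.5004 -0.2492  0.3   ] w 0.4 F [0.5 0.8 0.2]
(650, 1240, 3)
```

View pics/c4.png

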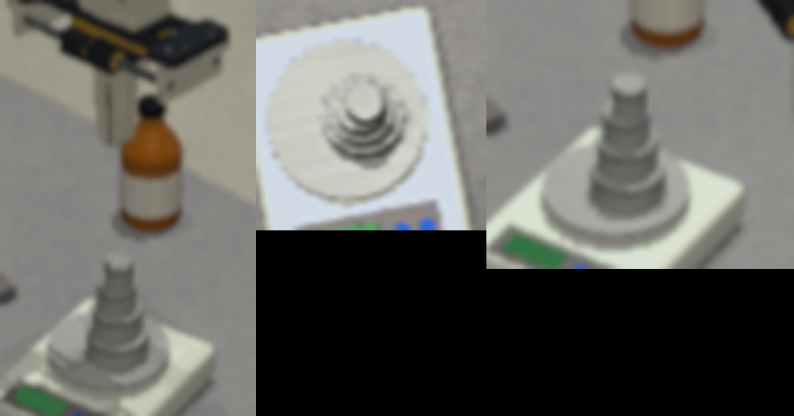

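In the side view the shut fingertips sit at about (325.3,113.7), while the reported TCP projects to (326.2,120.8). So the true tips appear about 20-25 mm higher than reported. That also fits the fingers closing on top of the weight. I'll settle it by touching the bench at a free spot.

```bash
python3 - <<'E'
from h import *
env.goto([.5,-.12,.08],down(0)); st()
r=env.servo_line([.5,-.12,.035],max_speed=.1,contact_N=5); st(r)
if not r: r=env.servo_line([.5,-.12,-.012],max_speed=.03,contact_N=5); st(r)
s=read_camera("side"); t=read_camera("top"); p=readout.state()["tcp_pos"]
print(proj(s,p),proj(t,p))
look("side6",300,420,180,300,f=5)
env.servo_line([.5,-.12,.12],max_speed=.2); st()
E
```

```text
t 10.27 tcp [ 0.5015 -0.1206  0.0811] w 0.1 F [0.3 0.8 0.4]
False t 10.87 tcp [ 0.5005 -0.1206  0.0355] w 0.4 F [ 0.3 -0.6  0. ]
False t 12.58 tcp [ 0.5001 -0.1201 -0.0118] w 0.4 F [ 0.1 -0.6 -0.2]
(np.float64(334.81917544265343), np.float64(236.38169722962357)) (np.float64(342.90975360932254), np.float64(198.2256815107766))
t 13.54 tcp [ 0.4993 -0.1197  0.1191] w 0.7 F [-0.7  0.2 -1.1]
```

View pics/side6.png

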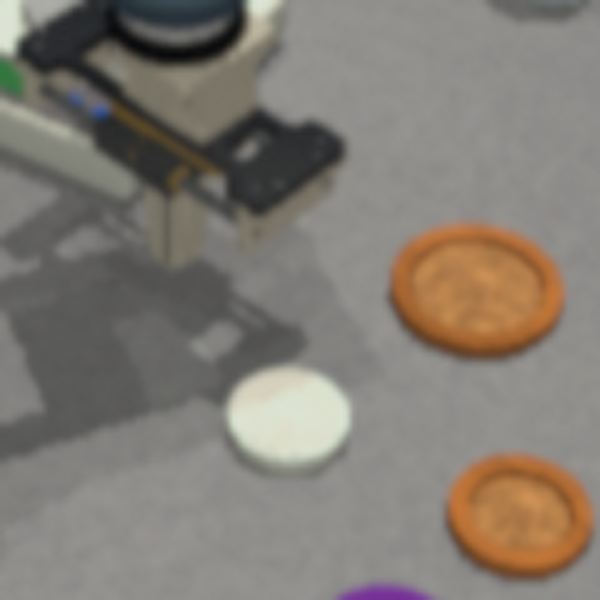

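There was no contact at a reported z of -0.012, so the fingers really are higher than reported. I'll go on down slowly to find the offset.

```bash
python3 - <<'E'
from h import *
env.servo_line([.5,-.12,-.008],max_speed=.2)
r=env.servo_line([.5,-.12,-.035],max_speed=.02,contact_N=4); st(r)
env.servo_line([.5,-.12,.1],max_speed=.2); st()
E
```

```text
True t 15.07 tcp [ 0.5    -0.12   -0.0201] w 0.5 F [-0.4 -0.6  6.2]
t 15.82 tcp [ 0.4992 -0.1197  0.099 ] w 0.5 F [-0.5  0.4 -0.4]
```

The true fingertip is about 19.5 mm above the reported TCP. I'll apply that offset and pick the 27 again.

```bash
sed -i 's/z=BOT\[d\]+TIP;/z=BOT[d]+TIP-OFF;/; s/^TIP=.*/TIP=.0075; OFF=.0195/' h.py; python3 - <<'E'
from h import *
env.servo_line([.5,-.12,.25],max_speed=.25)
pick(27,.598,.0105,25)
look("side7",280,380,60,200,f=4)
E
```

```text
gripped t 19.52 tcp [0.5985 0.0105 0.1347] w 26.4 F [-0.9  1.   5.5]
lifted t 21.02 tcp [0.5974 0.0106 0.2788] w 26.1 F [-0.1  0.6 -2.1]
```

View pics/side7.png

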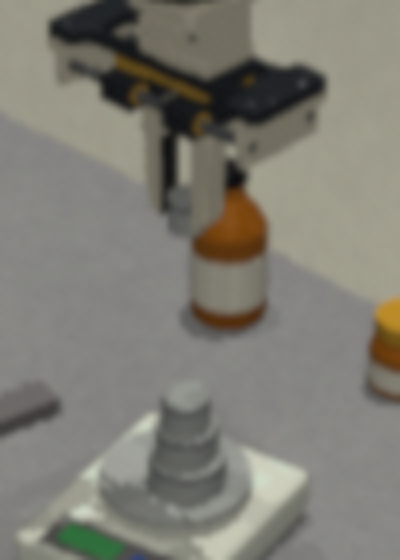

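The 27 is gripped upright at 26.1 mm width, and the rest of the stack is undisturbed. Next I place it.

```bash
cat >> h.py <<'E'
def place(d):
    x,y=REST[d]; q=down(np.arctan2(y,x)); z=.006+TIP-OFF
    env.goto([x,y,.2],q); st("above")
    env.servo_line([x,y,z+.02],max_speed=.15)
    env.servo_line([x,y,z+.006],max_speed=.05)
    r=env.servo_line([x,y,z-.0008],max_speed=.02,contact_N=4); st("down",r)
    claw.gripper_to(w(d+4)); claw.gripper_to(w(d+16)); st("open")
    env.servo_line([x,y,z+.05],max_speed=.15); env.servo_line([x,y,.22],max_speed=.3); st("up")
E
python3 - <<'E'
from h import *
place(27)
env.goto([.45,.1,.3],down(.2))
look("top8",200,330,130,250,f=3); look("side8",210,340,130,250,f=3)
cv2.imwrite("pics/c8.png",np.hstack([cv2.imread(f"pics/{n}8.png") for n in("top","side")]))
E
```

```text
above t 22.17 tcp [0.4221 0.2188 0.2006] w 26.6 F [ 0.4  0.4 -1.4]
down True t 24.32 tcp [ 0.4211  0.2194 -0.0055] w 26.6 F [0.6 0.5 1.9]
open t 25.13 tcp [ 0.4203  0.2191 -0.0059] w 43.2 F [-0.9 -0.2 -0.2]
up t 26.35 tcp [0.4196 0.2189 0.2179] w 43.4 F [-0.5 -0.6 -0.5]
```

View pics/c8.png

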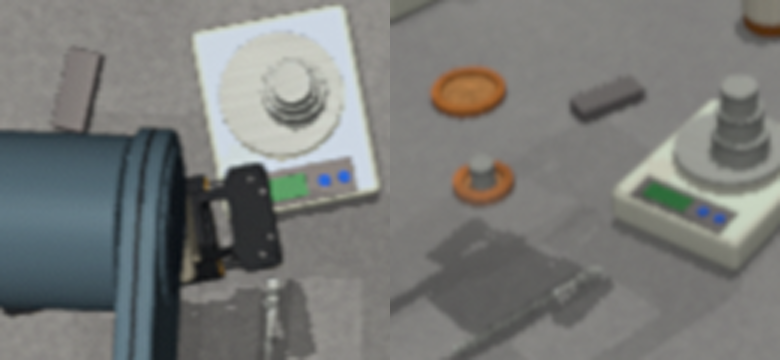

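The 27 stands upright in the recess of rest27. The 37's top face is at about (297.0,156.3) in the top view and (326.3,158.2) in the side view. I'll recompute its centre and carry on.

```bash
python3 - <<'E'
from h import *
t=read_camera("top"); s=read_camera("side")
a=onplane(t,297.0,156.3,.146); b=onplane(s,326.3,158.2,.146); print(a,b)
x,y=(a+b)/2
pick(37,x,y,35)
if readout.state()["gripper_width"]*93>33:
    place(37)
    env.goto([.5,-.2,.3],down(-.4))
    look("top9",260,460,120,250,f=3); look("side9",280,460,140,320,f=3)
    A,B=[cv2.imread(f"pics/{n}9.png") for n in("top","side")]
    A=cv2.copyMakeBorder(A,0,B.shape[0]-A.shape[0],0,0,0); im=np.hstack([A,B])
    cv2.imwrite("pics/c9.png",cv2.resize(im,None,fx=.7,fy=.7))
E
```

```text
[0.60166309 0.01339733] [0.60183699 0.01558885]
gripped t 30.07 tcp [0.6021 0.0145 0.1067] w 35.9 F [-0.6  0.7  5.9]
lifted t 31.75 tcp [0.6012 0.0146 0.2788] w 36.2 F [ 0.8 -0.7 -2. ]
above t 33.28 tcp [ 0.49   -0.3757  0.2003] w 36.4 F [ 0.8  0.3 -1.8]
down True t 35.44 tcp [ 0.4895 -0.377  -0.0057] w 36.3 F [-0.3 -0.9  3.6]
open t 36.25 tcp [ 0.4887 -0.3761 -0.0065] w 52.8 F [-0.3 -0.4 -0.2]
up t 37.47 tcp [ 0.4884 -0.3759  0.2176] w 52.8 F [-0.  -0.3 -0.3]
```

View pics/c9.png

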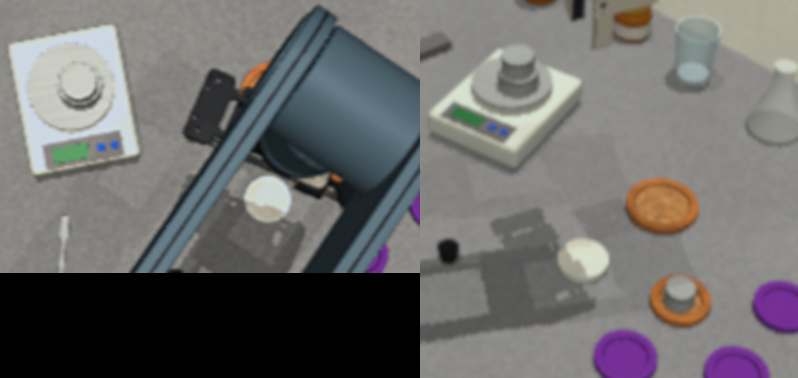

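The 37 stands in rest37 and the dish is untouched. The 48's top face is at about (296.6,158.4) in the top view and (326.5,166.6) in the side view.

```bash
python3 - <<'E'
from h import *
t=read_camera("top"); s=read_camera("side")
a=onplane(t,296.6,158.4,.118); b=onplane(s,326.5,166.6,.118); print(a,b)
x,y=(a+b)/2
pick(48,x,y,45)
if readout.state()["gripper_width"]*93>44:
    place(48)
    env.goto([.42,.25,.3],down(.5))
    look("top10",160,340,120,250,f=3); look("side10",210,370,130,260,f=3)
    im=np.hstack([cv2.imread(f"pics/{n}10.png") for n in("top","side")])
    cv2.imwrite("pics/c10.png",cv2.resize(im,None,fx=.75,fy=.75))
E
```

```text
[0.60014878 0.01589056] [0.59920934 0.01235256]
gripped t 41.77 tcp [0.6    0.0145 0.0786] w 47.2 F [-0.   2.4  4.3]
lifted t 43.64 tcp [0.5991 0.0142 0.2788] w 47.5 F [-0.1 -0.5 -4.4]
above t 45.02 tcp [0.5076 0.359  0.2003] w 47.1 F [ 0.2 -0.8 -3.9]
down True t 47.18 tcp [ 0.5071  0.3601 -0.0055] w 47.3 F [ 0.2 -0.2  4.6]
open t 48.0 tcp [ 0.5055  0.3595 -0.0071] w 63.7 F [ 0.3  0.1 -1.1]
up t 49.23 tcp [0.5056 0.3595 0.2176] w 64.2 F [-1.   0.5 -0.8]
```

View pics/c10.png

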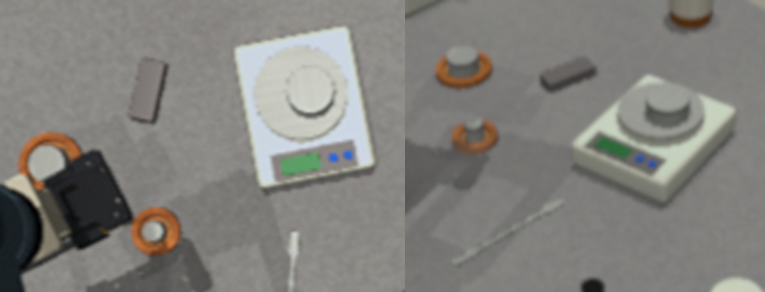

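The 48 and 27 both stand in their recesses. The 60's top face is at about (298.0,159.4) in the top view and (326.7,173.0) in the side view.

```bash
python3 - <<'E'
from h import *
t=read_camera("top"); s=read_camera("side")
a=onplane(t,298.0,159.4,.09); b=onplane(s,326.7,173.0,.09); print(a,b)
x,y=(a+b)/2
pick(60,x,y,58)
if readout.state()["gripper_width"]*93>56:
    place(60)
    env.goto([.3,.0,.35],down(0)); st()
    look("top11",160,490,120,260,f=2); look("side11",210,470,130,340,f=2)
    A,B=[cv2.imread(f"pics/{n}11.png") for n in("top","side")]
    A=cv2.copyMakeBorder(A,0,B.shape[0]-A.shape[0],0,0,0)
    cv2.imwrite("pics/c11.png",cv2.resize(np.hstack([A,B]),None,fx=.67,fy=.67))
    cv2.imwrite("pics/top12.png",read_camera("top")["pixels"])
E
```

```text
[0.60156644 0.01342085] [0.60293233 0.01545888]
gripped t 53.87 tcp [0.6025 0.0148 0.0505] w 58.9 F [-0.4  3.1  4.8]
lifted t 55.92 tcp [0.6017 0.0145 0.2789] w 59.0 F [ 0.1  0.2 -5.7]
above t 57.02 tcp [ 0.6013 -0.2573  0.2005] w 58.8 F [ 0.4  0.8 -5.1]
down True t 59.18 tcp [ 0.6011 -0.259  -0.0056] w 59.2 F [0.7 0.2 4.2]
open t 60.0 tcp [ 0.5995 -0.2578 -0.0076] w 75.8 F [ 0.  -0.1  0.7]
up t 61.23 tcp [ 0.5999 -0.258   0.2175] w 76.0 F [ 0.8  0.5 -0.7]
t 62.77 tcp [ 0.3006 -0.0004  0.3497] w 76.2 F [ 0.2  0.  -0.9]
```

View pics/c11.png

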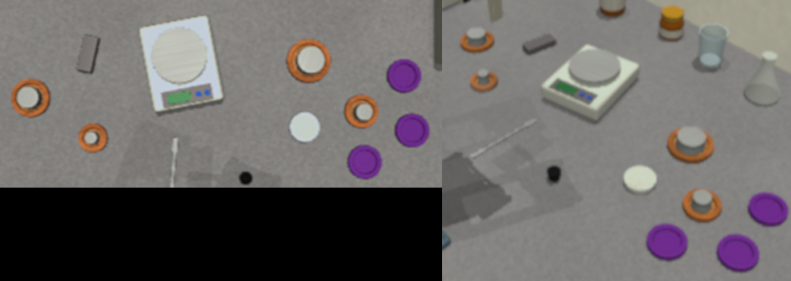

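All four weights sit in their own rests and the dish hasn't moved. In every placing the contact came within 0.5 mm of the expected floor height. The arm is clear, so I'm handing in.

```bash
python3 -c "
from h import *
for b in blobs(read_camera('top'),(4,110,90),(18,255,255),.012)[:6]: print(b[0],b[1])
order.hand_in()"
```

```text
[0.2024 0.8221] [0.023  0.1175]
[0.421  0.2191] [0.0615 0.062 ]
[ 0.4896 -0.3766] [0.0712 0.0718]
[0.5081 0.8596] [0.0377 0.1022]
[0.5077 0.3609] [0.0822 0.0836]
[ 0.6013 -0.2584] [0.0941 0.0955]
the job is handed in; nothing more can be done
```

All four check weights were taken off the pan from the top down, set in their own rests, and the job was handed in with about 63 s on the robot's clock (limit 115 s). The hand-in gives no verdict.

**Last checks:**
- The final top and side pictures show each weight upright in the right recess, with the pan empty and the Petri dish and purple look-alikes in place by eye. I did not re-measure the dish or the weights numerically.
- Each weight touched down within 0.5 mm of the expected recess floor height, with the gripper within about 1 mm of the rest's axis.
- The arm was clear of everything at hand-in.

**What went wrong on the way:**
- **Missed first grip:** The first grip on the 27 mm weight missed: the fingers shut on top of it, and the stack stayed standing.
- **Fingertip offset:** The fingertips turned out to be about 19.5 mm higher than the reported TCP. I confirmed this by touching the bench and corrected for it in every later move.
- **Camera disagreement:** The two cameras disagreed by 1 to 4 mm on the stack positions. I used the average, which was well within what the grip needed.

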